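Latch the food keeper and snap its vent cap on, holding it pressed

TASK

Close up the green-lidded food keeper: first swing its wire bail down until the bar rests in its catch, then press the orange snap cap onto the vent stud until it clicks and keep pressing past the click until the cap is fully home, squeezing the black seal. Finish while still holding the cap pressed down, with the bail closed, and leave the other kitchen things where they are.

Things in the scene. Friction and masses are not known exactly. Their poses are not given: they have to be found in the camera images.
- keeper: Food keeper standing fixed on the counter: white box with a green lid, 162 (x) x 252 (y) mm, lid top 110 mm high. Origin: centre of its underside, z up. On the lid, the vent stud stands at local y +65 mm and the wire bail lies on the local -y half. It does not move when pushed.
- stud (a point): On the vent stud's axis, 120 mm above the counter, at the top of the white collar (52 mm across, 10 mm high): the cap's underside is here when fully home. A steel post 24 mm across, its top tapering to 16 mm, rises 26 mm above this point; four sprung balls round it, 12.5 mm above this point, reach 34.6 mm across. A black springy seal 47 mm across round the post stands 4 mm proud of the collar.
- seal (a joint): How far the black seal is squeezed, m: 0 free, 0.004 with the cap fully home. Pushing the cap down, it meets the balls 15 mm above home, resistance rises to about 6 N at 12 mm, then drops and the balls snap the cap down (pulling up to 12 N) until it rests at 4 mm; from there the seal pushes back with 2 N, growing to 10 N, and at 0 the cap stands on the rigid collar. Let go, it rises back to 4 mm.
- bail_hinge (a point): Middle of the bail's hinge line, 14 mm above the lid at its far (local +x) side, on the bail's mid plane (local x +55 mm, y -58 mm). The hinge line runs along the keeper's y.
- bail_bar (a point): Middle of the bail's cross bar: steel, 10 mm thick, 70 mm long along the keeper's y, 105 mm from the hinge line, a 7 mm wire arm at each end. Closed, its centre is 124 mm above the counter (14 mm above the lid) at the keeper's local x -50 mm, resting in two pairs of 14 mm high white prongs 28 mm either side of its middle; 46 mm between the pairs are free.
- bail (a joint): Bail angle, rad: 0 closed (lying level in its catch), growing as the bar swings up and away towards the keeper's +x; 1.57 stands straight up. Slightly stiff (about 1 N at the bar), stays where it is left.
- cap: Orange round snap cap standing loose on the counter, mouth down, 44 mm across, 36 mm high, 30 to 50 g. Origin: centre of its underside (the mouth), z up through its closed top. The mouth is 30 mm wide inside a rounded lip, the bore above it 36 mm wide and 32 mm deep from the underside. It can be gripped by its side.
- spice_jar: Bystander: small jar with a red lid, 44 mm across, 85 mm high; origin under its centre.
- mug: Bystander: blue mug, 80 mm across, 88 mm high, handle at its +y; origin under its centre.
- bowl: Bystander: white bowl, 124 mm across, 50 mm high; origin under its centre.
- tin: Bystander: yellow tin, 75 x 75 mm, 110 mm high; origin under its centre.
- ladle: Bystander: green kitchen spoon lying flat, 240 mm long along its x; origin under its middle.
- soap: Bystander: bottle of washing-up liquid, 56 mm across, 140 mm high; origin under its centre.
Mind the look-alikes: they are no part of the job. There is more than one size of the cap; the job needs the middle-sized.

How it is judged:
By the outcome, as a careful person would: the job done as asked, in the order asked, and still so for the second after the job is handed in, while the arm keeps its last pose, push and grip.
It also fails if it takes over 58 s, if anything falls off the work surface, if the arm or the gripper's body presses on something with over 40 N, if the wrist force passes 120 N, or if a joint passes its speed limit or range.

ROBOT

A 6-joint arm with a two-finger parallel gripper is mounted at the origin on the work surface. World frame = base frame: x ahead of the robot, y to its left, z up, the work surface at z = 0. Lengths are in m, angles in degrees, forces in N, time in s.
With the tool pointing down it reaches from about 0.375 to 0.9 m from the base axis. Payload 3.1 kg.
Tool frame: the origin (TCP) lies on the centre line of the jaws, within the pads' length; the fingertips stand 22 mm ahead of it and the grasp point (between the pads) lies 3 mm ahead of it; z points along the fingers, y is the line along which they close (so a half turn about z gives the same grasp; the last joint's range is limited). The gripper opens to 87 mm and grips with 3 to 60 N. Pads are 19 mm wide; open, the fingers measure 117 mm over their backs; the gripper's body (75 mm by 190 mm) begins 51 mm behind the grasp point.
Start: joints at [61.507, 30.224, 82.088, -0, 67.689, -10.227], TCP at [0.196, 0.593, 0.245] pointing down, gripper open.
Joint ranges: [-176.69, 176.69], [-43.24, 126.21], [12.49, 139.97], [-82, 262], [0, 151.66], [-163.58, 163.58]. Speed limits (degrees/s): [159.86, 159.86, 180, 180, 180, 180].

INTERFACE

Orientations are given as a 3x3 rotation matrix whose columns are the frame's x, y, z axes.
In Python, from rig import * gives the robot as it stands.
- The arm moves only by the shell command python3 -m jog 'ROWS'. ROWS is text: rows parted by semicolons, each of 7 numbers parted by spaces: the shift along the tool's x, y, z in mm, then the turn, a rotation vector about the tool's x, y, z in rad, then the finger opening in mm, from 0 to 87. In form: tx ty tz ax ay az fingers; .... A call has 1 to 12 rows; each row shifts and turns the commanded pose from where the row before left it, along the tool's axes as they then stand; what a row does not reach is not made up. A row lasts 1/8 s, in which the tool goes at most 62.5 mm and 10.7 degrees, less where a joint would pass 70% of its speed; a pose out of reach is approached as far as the arm can. A call with a gripper value outside its range is refused whole. The fingers move at their own pace and stop on an object; the grip force is fixed at half the most. Time passes only in rows, so rows that do not move let the fingers close. It gives the time, the measured TCP pose, the force, the opening and the grip force at its end, in the units of the state.
- read_state(): the state, without advancing time (a new reading comes with each control period).
- capture(name): name is "scene" or "top"; returns a dict with "color" (400x640x3 uint8, red, green, blue), "camera_matrix" (3x3 intrinsics, pixels), "R" (3x3) and "t" (3): a world point X has camera coordinates R X + t. Camera axes: x right, y down, z forward; pixel columns grow to the right and rows downward; lengths in m; the calibration is good to about 2 mm. A picture is of the moment at which its call begins. There is no depth.
- hand_in(): hands the job in; it is judged then, once.
Trained networks look in the newest picture that a camera, given by its name, has taken for a name from the list of things; names that differ only in an ending like _2 or _b are one class to them, and where a whole thing is asked for, a point or a joint stands for the part that bears it (a point fixed in the world has none). Each returns a list of dicts, best first, with "conf" (0 to 1); they miss things now and then, are a little off and sometimes report something else, mostly with a low value. They report only what shows in the picture. A call takes as long as a camera call. They do not tell look-alikes from the thing itself.
- find_in(camera, target): "at" ([x, y, z] in m, in world coordinates, good to about 4 mm: the middle of the surface that is visible of it).
- trace(camera, target): "pixels" (400x640 bool, what is visible of it).
- place_of(camera, target): "at" ([x, y, z] in m, in world coordinates, good to about 4 mm: a listed point, or the origin of a listed thing).
The state is a dict: "time_s": time; "joint_positions": joint angles; "qvel": joint speeds; "tau": joint torques, N m; "position": TCP position; "tcp_rot": TCP orientation; "force": force on the tool from outside, world axes, zero at the start; "moment": the same for the moment, N m; "opening": opening from 0.0 (shut) to 1.0 (fully open); "grasp_force": force on a finger pad.
Only numpy, scipy, OpenCV 4.12 (cv2) and the standard library are available. Lean on these libraries where they do the work, as an engineer would, in place of code of your own. Each camera call takes 0.05 s, during which the arm holds its last target. There are 200 camera calls.

## Working session

There is one attempt and no reset: what is moved stays moved. The work goes in short steps, Python scripts to look and compute and a shell command to move; the robot and the scene stay as the last step left them, time stands still between calls to the robot, and variables do not carry over. Pictures are saved under pics/ and viewed, at most 10 in all, crops included, and the job is handed in when it is done.

```bash
mkdir -p pics; cat > h.py <<'E'
from rig import *
import numpy as np, cv2
def snap(n,f):
    c=capture(n); cv2.imwrite(f,c["color"][:,:,::-1]); return c
def ray(c,u,v,z):
    K,R,t=map(np.array,(c["camera_matrix"],c["R"],c["t"]))
    o=-R.T@t; d=R.T@np.linalg.inv(K)@np.array([u,v,1.]); return o+d*(z-o[2])/d[2]
def px(c,X):
    K,R,t=map(np.array,(c["camera_matrix"],c["R"],c["t"])); p=K@(R@np.array(X)+t); return p[:2]/p[2]
E
python3 - <<'E'
from h import *
for n in("scene","top"):
    c=snap(n,f"pics/{n}0.png")
    print(n,(-np.array(c["R"]).T@np.array(c["t"])).round(3))
    for k in["keeper","stud","bail_hinge","bail_bar","cap","spice_jar","mug","bowl","tin","ladle","soap"]:
        print(k,[(np.round(d["at"],3).tolist(),round(d["conf"],2),px(c,d["at"]).round().tolist()) for d in place_of(n,k)[:4]])
s=read_state();print(s["time_s"],s["tcp_rot"],s["opening"])
E
```

```text
scene [ 1.065 -0.522  1.346]
keeper [([0.583, 0.003, -0.001], 0.94, [337.0, 213.0])]
stud [([0.571, 0.067, 0.117], 0.79, [352.0, 179.0])]
bail_hinge [([0.644, -0.045, 0.128], 0.74, [341.0, 216.0])]
bail_bar [([0.618, -0.049, 0.227], 0.83, [335.0, 193.0])]
cap [([0.428, -0.406, -0.004], 0.77, [199.0, 259.0]), ([0.532, -0.271, -0.002], 0.6, [257.0, 255.0]), ([0.523, -0.361, -0.001], 0.5, [230.0, 272.0])]
spice_jar [([0.461, 0.346, 0.001], 0.76, [387.0, 131.0])]
mug [([0.694, 0.325, -0.001], 0.62, [433.0, 178.0])]
bowl [([0.686, -0.357, 0.001], 0.97, [266.0, 313.0]), ([0.646, -0.042, 0.125], 0.45, [342.0, 216.0])]
tin [([0.617, -0.053, 0.225], 0.72, [334.0, 194.0]), ([0.35, 0.472, -0.0], 0.65, [390.0, 94.0])]
ladle [([0.6, 0.453, -0.0], 0.81, [438.0, 140.0])]
soap [([0.516, -0.528, 0.001], 0.77, [180.0, 307.0])]
top [ 0.438 -0.04   1.213]
keeper [([0.585, 0.006, 0.001], 0.55, [308.0, 186.0])]
stud [([0.574, 0.07, 0.119], 0.6, [285.0, 185.0])]
bail_hinge [([0.642, -0.046, 0.124], 0.57, [324.0, 162.0])]
bail_bar [([0.618, -0.049, 0.227], 0.66, [325.0, 164.0])]
cap [([0.523, -0.365, -0.001], 0.72, [420.0, 204.0]), ([0.591, 0.456, -0.003], 0.71, [173.0, 184.0]), ([0.428, -0.407, 0.003], 0.59, [434.0, 233.0]), ([0.536, -0.272, -0.001], 0.45, [392.0, 201.0])]
spice_jar [([0.466, 0.354, 0.001], 0.68, [202.0, 222.0])]
mug []
bowl [([0.691, -0.354, -0.001], 0.89, [416.0, 154.0])]
tin [([0.354, 0.472, 0.002], 0.73, [165.0, 256.0])]
ladle [([0.592, 0.45, -0.003], 0.71, [175.0, 184.0]), ([0.356, 0.47, 0.003], 0.18, [166.0, 256.0])]
soap [([0.522, -0.522, -0.001], 0.57, [467.0, 205.0]), ([0.701, 0.326, -0.003], 0.2, [213.0, 152.0])]
1.2 [[-9.49617784e-01  3.13410375e-01 -8.64791421e-06]
 [ 3.13410375e-01  9.49617784e-01 -3.48378401e-05]
 [-2.70632742e-06 -3.57929786e-05 -9.99999999e-01]] 1.0024188714431213
```

```bash
python3 - <<'E'
from h import *
a=cv2.imread("pics/scene0.png");b=cv2.imread("pics/top0.png")
x=cv2.resize(a[225:300,170:295],(800,480),interpolation=3)
cv2.imwrite("pics/caps.png",x)
cv2.imwrite("pics/keep.png",np.hstack([cv2.resize(a[140:260,270:400],(400,370)),cv2.resize(b[110:230,250:380],(400,370))]))
# cap outline widths (hue orange) in mm
for n in("scene","top"):
    c=capture(n)
    hsv=cv2.cvtColor(c["color"],cv2.COLOR_RGB2HSV)
    m=cv2.inRange(hsv,(5,120,80),(20,255,255))
    k,l,st,ce=cv2.connectedComponentsWithStats(m)
    for i in range(1,k):
        if st[i,4]>30:
            u0,v0,w,h,A=st[i]; p=ray(c,*ce[i],.018); q=np.linalg.norm(ray(c,u0,ce[i][1],.03)-ray(c,u0+w,ce[i][1],.03))
            print(n,st[i].tolist(),p.round(3),q.round(4))
    for d in trace(n,"cap")[:4]:
        P=d["pixels"]; ys,xs=np.where(P); print("trace",n,round(d["conf"],2),xs.min(),xs.max(),ys.min(),ys.max(),P.sum())
E
```

```text
scene [379, 87, 22, 17, 82] [0.361 0.454 0.018] 0.0778
scene [356, 222, 103, 116, 1198] [0.885 0.019 0.018] 0.293
scene [186, 243, 24, 25, 326] [ 0.429 -0.405  0.018] 0.0688
scene [253, 247, 10, 12, 66] [ 0.536 -0.269  0.018] 0.0289
scene [453, 249, 20, 18, 75] [0.936 0.17  0.018] 0.0583
scene [223, 261, 16, 18, 155] [ 0.528 -0.36   0.018] 0.0453
scene [427, 270, 23, 22, 90] [0.937 0.062 0.018] 0.0653
scene [401, 296, 22, 20, 97] [ 0.936 -0.048  0.018] 0.0607
scene [5, 318, 122, 82, 5919] [ 0.462 -0.843  0.018] 0.3091
trace scene 0.73 186 210 244 267 460
trace scene 0.66 223 239 262 279 229
trace scene 0.52 252 263 247 260 135
trace scene 0.41 244 289 287 330 1560
top [312, 71, 19, 19, 275] [ 0.941 -0.037  0.018] 0.0632
top [543, 167, 63, 90, 5018] [ 0.495 -0.862  0.018] 0.2038
top [389, 197, 9, 9, 40] [ 0.532 -0.271  0.018] 0.0291
top [416, 197, 14, 13, 86] [ 0.526 -0.366  0.018] 0.0453
top [430, 224, 19, 19, 180] [ 0.428 -0.416  0.018] 0.061
trace top 0.77 426 448 224 242 356
trace top 0.68 415 429 197 210 160
trace top 0.56 389 398 197 205 76
```

View pics/scene0.png

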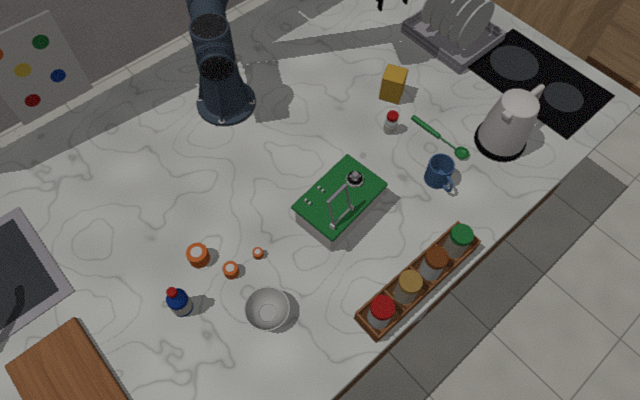

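View pics/caps.png

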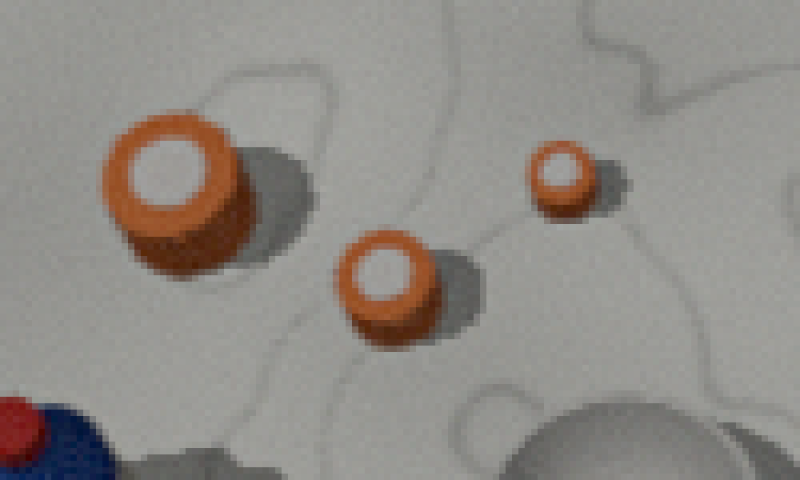

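View pics/keep.png

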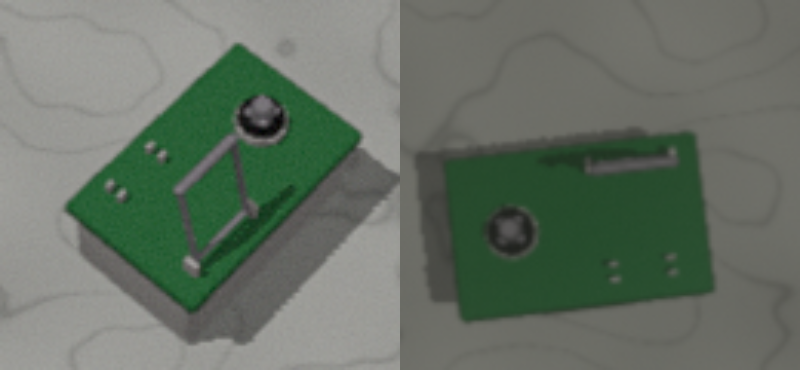

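The three orange caps in the scene image are large at (197,255), about 61–65 mm; small at (257,253), about 29 mm; and middle at (231,270), about 45 mm. The middle one matches 44 mm, and the crop confirms it. The bail stands nearly upright, with its bar around (335,193). The free stud is at (353,179) and the prongs are on the left edge of the lid. Next I'll refine the keeper yaw from the lid outline.

```bash
python3 - <<'E'
from h import *
st=[];bb=[];bh=[];cc=[]
for n in("scene","top"):
    c=capture(n)
    m=cv2.inRange(cv2.cvtColor(c["color"],cv2.COLOR_RGB2HSV),(45,90,25),(80,255,255))
    k,l,s,ce=cv2.connectedComponentsWithStats(m); i=1+np.argmax(s[1:,4])
    P=np.array([ray(c,u,v,.11)[:2] for v,u in zip(*np.where(l==i))],np.float32)
    print(n,cv2.minAreaRect(P*1000))
    for r in range(3):
        capture(n)
        for k,L in(("stud",st),("bail_bar",bb),("bail_hinge",bh)):
            L+= [d["at"] for d in place_of(n,k)[:1]]
        cc+=[d["at"] for d in place_of(n,"cap") if abs(d["at"][1]+.363)<.02 and abs(d["at"][0]-.524)<.03]
for L in(st,bb,bh,cc): print(np.round(L,3).tolist(), np.median(L,axis=0).round(4))
print(read_state()["time_s"])
E
```

```text
scene ((584.792236328125, 5.4125213623046875), (160.74586486816406, 251.3892822265625), 6.869814395904541)
top ((580.9654541015625, 3.6671600341796875), (157.7083282470703, 246.50424194335938), 6.583451747894287)
[[0.571, 0.069, 0.119], [0.57, 0.069, 0.118], [0.57, 0.066, 0.118], [0.522, -0.367, -0.001], [0.573, 0.07, 0.121], [0.575, 0.071, 0.12]] [0.5706 0.0693 0.1187]
[[0.617, -0.05, 0.226], [0.618, -0.049, 0.226], [0.619, -0.053, 0.226], [0.618, -0.05, 0.227], [0.62, -0.05, 0.228], [0.618, -0.046, 0.228]] [ 0.6182 -0.0499  0.2268]
[[0.646, -0.043, 0.125], [0.644, -0.044, 0.125], [0.642, -0.044, 0.125], [0.644, -0.048, 0.127], [0.644, -0.046, 0.121], [0.644, -0.043, 0.124]] [ 0.644 -0.044  0.125]
[[0.522, -0.362, -0.002], [0.521, -0.363, -0.002], [0.523, -0.364, -0.003], [0.524, -0.365, -0.002], [0.524, -0.364, -0.002], [0.522, -0.362, 0.001]] [ 0.5226 -0.3634 -0.002 ]
3.0
```

```bash
python3 -m jog '0 0 -20 0 0 -0.145 0;0 0 -20 0 0 -0.145 0;0 0 -20 0 0 -0.146 0;-27 -49 0 0 0 0 0;-27 -49 0 0 0 0 0;-27 -49 0 0 0 0 0;-27 -49 0 0 0 0 0;-27 -49 0 0 0 0 0;-27 -49 0 0 0 0 0;-27 -49 0 0 0 0 0;-27 -49 0 0 0 0 0;-27 -49 0 0 0 0 0'
```

```text
time_s: 4.5
position: [0.4897, 0.1824, 0.3048]
tcp_rot: [[-0.993, -0.117, 0.001], [-0.117, 0.993, 0.0], [-0.001, 0.0, -1.0]]
force: [0.1, 1.1, 0.1]
opening: 0.006
grasp_force: 0.0
```

```bash
cat > go.py <<'E'
import sys; from h import *
s=read_state();R=np.array(s["tcp_rot"]);p=np.array(s["position"])
print(round(s["time_s"],2),"p",p.round(4),"hdg",np.degrees(np.arctan2(R[1,1],R[0,1])).round(2),"z",R[:,2].round(3),"F",np.round(s["force"],1),"q",np.round(s["joint_positions"],0),"op",round(s["opening"]*87,1),"g",round(s["grasp_force"],1))
if len(sys.argv)>3: print("tool mm",(R.T@(np.array(list(map(float,sys.argv[1:4])))-p)*1000).round(1))
E
python3 go.py .648 -.0465 .300
```

```text
4.5 p [0.4897 0.1824 0.3048] hdg 96.71 z [ 0.001  0.    -1.   ] F [0.1 1.1 0.1] q [  8.  18.  92.   0.  69. -89.] op 0.5 g 0.0
tool mm [-130.5 -245.8    4.9]
```

```bash
python3 -m jog '-26 -48 0 0 0 0 0;-26 -48 0 0 0 0 0;-26 -48 0 0 0 0 0;-26 -48 0 0 0 0 0;-26 -48 0 0 0 0 0;0 0 0 0 0 0 0;0 0 0 0 0 0 0' && python3 go.py .652 -.046 .225
```

```text
time_s: 5.38
position: [0.6453, -0.0389, 0.3041]
tcp_rot: [[-0.993, -0.116, -0.002], [-0.116, 0.993, 0.001], [0.001, 0.001, -1.0]]
force: [-0.6, -0.1, 0.2]
opening: 0.007
grasp_force: 0.0
5.38 p [ 0.6453 -0.0389  0.3041] hdg 96.69 z [-0.002  0.001 -1.   ] F [-0.6 -0.1  0.2] q [ -13.   29.   75.    0.   77. -110.] op 0.6 g 0.0
tool mm [-5.9 -7.9 79. ]
```

```bash
python3 -m jog '-6 -8 20 0 0 0 0;0 0 30 0 0 0 0;0 0 29 0 0 0 0;0 0 0 0 0 0 0;12 0 2 0 0 0 0;12 0 4 0 0 0 0;10 0 4 0 0 0 0;10 0 5 0 0 0 0;10 0 5 0 0 0 0;10 0 6 0 0 0 0;10 0 6 0 0 0 0;10 0 6 0 0 0 0' && python3 go.py .5538 -.0574 .187
python3 - <<'E'
from h import *
for n in("scene","top"):
    c=snap(n,f"pics/{n}1.png"); print([(np.round(d["at"],3).tolist(),round(d["conf"],2)) for d in place_of(n,"bail_bar")])
E
```

```text
time_s: 6.88
position: [0.5735, -0.0562, 0.1872]
tcp_rot: [[-0.993, -0.115, 0.012], [-0.115, 0.993, 0.001], [-0.012, -0.001, -1.0]]
force: [17.5, 4.9, -13.3]
opening: 0.005
grasp_force: 9.3
6.88 p [ 0.5735 -0.0562  0.1872] hdg 96.59 z [ 0.012  0.001 -1.   ] F [ 17.5   4.9 -13.3] q [ -17.   30.   93.    0.   56. -114.] op 0.4 g 9.3
tool mm [19.7  1.  -0.1]
[]
[]
```

```bash
python3 -m jog '-15 0 0 0 0 0 0;-10 0 0 0 0 0 0;0 0 -25 0 0 0 0;0 0 -25 0 0 0 0;0 0 0 0 0 0 0' && python3 go.py .56 -.0566 .240
python3 - <<'E'
from h import *
for n in("scene","top"):
    c=snap(n,f"pics/{n}1.png"); print([(np.round(d["at"],3).tolist(),round(d["conf"],2)) for d in place_of(n,"bail_bar")])
a=cv2.imread("pics/scene1.png");cv2.imwrite("pics/k1.png",cv2.resize(a[140:260,270:400],(650,600),interpolation=3))
E
```

```text
time_s: 7.7
position: [0.5953, -0.0537, 0.2393]
tcp_rot: [[-0.993, -0.117, 0.004], [-0.117, 0.993, -0.001], [-0.003, -0.002, -1.0]]
force: [-0.3, 0.2, -0.3]
opening: 0.005
grasp_force: 0.0
7.7 p [ 0.5953 -0.0537  0.2393] hdg 96.73 z [ 0.004 -0.001 -1.   ] F [-0.3  0.2 -0.3] q [ -16.   28.   87.   -0.   65. -113.] op 0.4 g 0.0
tool mm [35.4  1.2 -0.8]
[]
[([0.556, -0.055, 0.186], 0.47)]
```

View pics/k1.png

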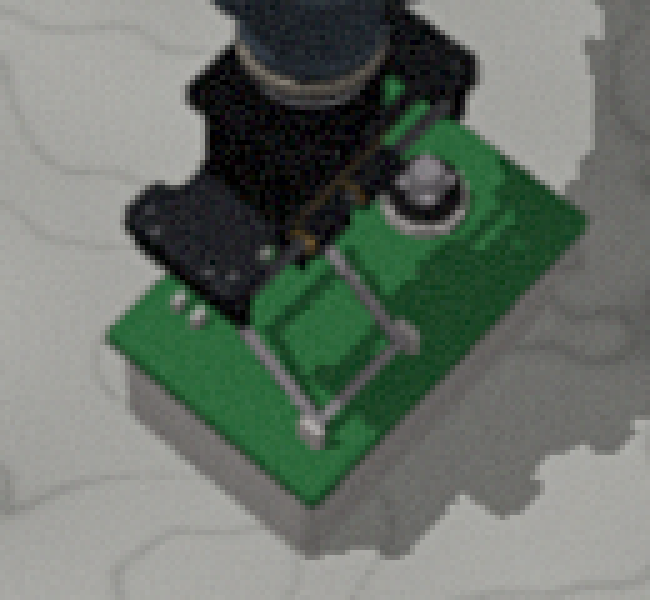

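The bail is down to about 36°, with the bar near (.556,-.055,.186). The pads self-lock when they push it sideways, so I'll press it from above.

```bash
python3 -m jog '20 0 0 0 0 0 0;20 0 0 0 0 0 0;0 0 18 0 0 0 0;3 0 8 0 0 0 0;3 0 8 0 0 0 0;3 0 8 0 0 0 0;2 0 10 0 0 0 0;2 0 10 0 0 0 0;0 0 10 0 0 0 0;0 0 10 0 0 0 0;0 0 7 0 0 0 0;0 0 3 0 0 0 0' && python3 go.py .5421 -.0588 .151
```

```text
time_s: 9.4
position: [0.5418, -0.0597, 0.1495]
tcp_rot: [[-0.993, -0.118, 0.001], [-0.118, 0.993, -0.001], [-0.0, -0.001, -1.0]]
force: [-10.6, 2.6, 44.1]
opening: 0.005
grasp_force: 21.7
9.4 p [ 0.5418 -0.0597  0.1495] hdg 96.75 z [ 0.001 -0.001 -1.   ] F [-10.6   2.6  44.1] q [ -18.   32.   99.   -0.   49. -115.] op 0.4 g 21.7
tool mm [-0.4  0.8 -1.5]
```

```bash
python3 -m jog '0 0 -10 0 0 0 0;0 0 -30 0 0 0 0;0 0 -20 0 0 0 0;9 -50 0 0 0 0 65;9 -50 0 0 0 0 65;9 -50 0 0 0 0 65;9 -50 0 0 0 0 65;9 -50 0 0 0 0 65;9 -50 0 0 0 0 65;0 0 0 0 0 0 65' && python3 go.py .5235 -.3638 .1
python3 - <<'E'
from h import *
for n in("scene","top"):
    c=snap(n,f"pics/{n}2.png"); print([(np.round(d["at"],3).tolist(),round(d["conf"],2)) for d in place_of(n,"bail_bar")],[(np.round(d["at"],3).tolist(),round(d["conf"],2)) for d in place_of(n,"cap")],[(np.round(d["at"],4).tolist(),round(d["conf"],2)) for d in place_of(n,"stud")])
a=cv2.imread("pics/scene2.png");cv2.imwrite("pics/k2.png",cv2.resize(a[130:310,170:410],(800,600),interpolation=3))
E
```

```text
time_s: 10.65
position: [0.5229, -0.3684, 0.205]
tcp_rot: [[-0.994, -0.112, 0.002], [-0.112, 0.994, -0.003], [-0.001, -0.003, -1.0]]
force: [0.1, 1.1, 0.6]
opening: 0.699
grasp_force: 0.0
10.65 p [ 0.5229 -0.3684  0.205 ] hdg 96.45 z [ 0.002 -0.003 -1.   ] F [0.1 1.1 0.6] q [ -45.   34.   82.   -0.   64. -142.] op 60.8 g 0.0
tool mm [ -0.9   4.8 105. ]
[([0.538, -0.061, 0.124], 0.79)] [([0.531, -0.272, -0.004], 0.53), ([0.43, -0.408, 0.0], 0.38)] [([0.5741, 0.0679, 0.1169], 0.9)]
[([0.536, -0.057, 0.124], 0.7), ([0.698, 0.328, -0.003], 0.28), ([0.519, -0.524, -0.001], 0.21)] [([0.532, -0.268, -0.002], 0.65)] [([0.5739, 0.0717, 0.1177], 0.94)]
```

View pics/k2.png

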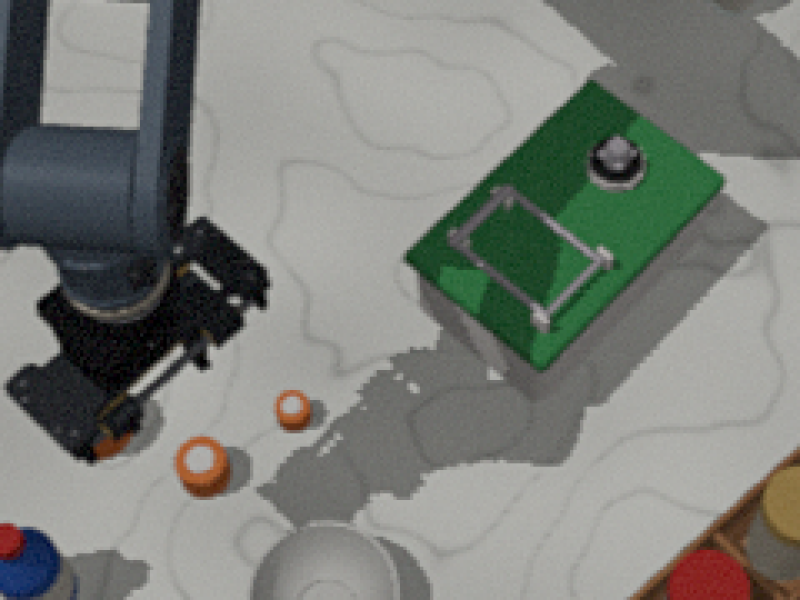

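The bail bar now reads at z .124, in its catch. Next I'll go down on the middle cap.

```bash
python3 -m jog '-1 5 40 0 0 0 65;0 0 50 0 0 0 65;0 0 45 0 0 0 65;0 0 30 0 0 0 65;0 0 8 0 0 0 65;0 0 2 0 0 0 65;0 0 0 0 0 0 65;0 0 0 0 0 0 30;0 0 0 0 0 0 30;0 0 0 0 0 0 30;0 0 0 0 0 0 30;0 0 0 0 0 0 30' && python3 go.py .5235 -.3638 .029
```

```text
time_s: 12.55
position: [0.5237, -0.3592, 0.0312]
tcp_rot: [[-0.993, -0.117, 0.001], [-0.117, 0.993, -0.001], [-0.001, -0.001, -1.0]]
force: [-0.4, 0.2, 5.2]
opening: 0.505
grasp_force: 30.0
12.55 p [ 0.5237 -0.3592  0.0312] hdg 96.71 z [ 0.001 -0.001 -1.   ] F [-0.4  0.2  5.2] q [ -45.   47.   88.   -0.   44. -141.] op 43.9 g 30.0
tool mm [ 0.8 -4.6  2.2]
```

```bash
python3 -m jog '0 0 -25 0 0 0 30;0 0 -50 0 0 0 30;0 0 -50 0 0 0 30;0 0 -50 0 0 0 30;-12 52 0 0 0 0 30;-13 52 0 0 0 0 30;-13 52 0 0 0 0 30;-13 52 0 0 0 0 30;-13 52 0 0 0 0 30;-13 52 0 0 0 0 30;-12 52 0 0 0 0 30;-12 52 0 0 0 0 30' && python3 go.py .574 .0692 .206
```

```text
time_s: 14.05
position: [0.5746, 0.0681, 0.205]
tcp_rot: [[-0.993, -0.117, -0.001], [-0.117, 0.993, 0.0], [0.001, 0.0, -1.0]]
force: [1.1, -0.5, -1.3]
opening: 0.502
grasp_force: 30.0
14.05 p [0.5746 0.0681 0.205 ] hdg 96.71 z [-0.001  0.    -1.   ] F [ 1.1 -0.5 -1.3] q [  -4.   29.   91.    0.   59. -101.] op 43.6 g 30.0
tool mm [ 0.5  1.2 -1. ]
```

```bash
python3 -m jog '0 0 0 0 0 0 30;0 0 0 0 0 0 30;0 0 0 0 0 0 30' && python3 go.py .574 .0692 .185
python3 - <<'E'
from h import *
P=None
for n in("scene","top"):
    for r in range(2):
        c=snap(n,f"pics/{n}3.png"); print(n,[(np.round(d["at"],4).tolist(),round(d["conf"],2)) for d in place_of(n,"cap")],[(np.round(d["at"],4).tolist(),round(d["conf"],2)) for d in place_of(n,"stud")])
a=cv2.imread("pics/scene3.png");b=cv2.imread("pics/top3.png")
cv2.imwrite("pics/k3.png",np.hstack([cv2.resize(a[130:230,300:400],(400,400)),cv2.resize(b[130:230,250:350],(400,400))]))
E
```

```text
time_s: 14.42
position: [0.575, 0.0649, 0.2053]
tcp_rot: [[-0.993, -0.115, -0.001], [-0.115, 0.993, -0.0], [0.001, -0.0, -1.0]]
force: [0.3, 0.1, -0.2]
opening: 0.503
grasp_force: 30.0
14.43 p [0.575  0.0649 0.2053] hdg 96.62 z [-0.001 -0.    -1.   ] F [ 0.3  0.1 -0.2] q [  -5.   29.   91.   -0.   59. -101.] op 43.8 g 30.0
tool mm [ 0.5  4.3 20.3]
scene [([0.4259, -0.4048, -0.0026], 0.65), ([0.5733, 0.0627, 0.1722], 0.6), ([0.5288, -0.2725, -0.0012], 0.4)] [([0.5681, 0.0685, 0.1179], 0.85)]
scene [([0.4268, -0.4052, 0.0018], 0.77), ([0.5326, -0.2696, -0.0029], 0.66), ([0.5771, 0.0608, 0.1748], 0.46)] [([0.5698, 0.0682, 0.1158], 0.92)]
top [([0.4277, -0.404, -0.0008], 0.65), ([0.5324, -0.2679, -0.0027], 0.64)] [([0.5735, 0.0698, 0.1219], 0.79)]
top [([0.4262, -0.4067, -0.0004], 0.64), ([0.5337, -0.2678, -0.0004], 0.38)] [([0.5738, 0.0707, 0.1195], 0.7)]
```

View pics/k3.png

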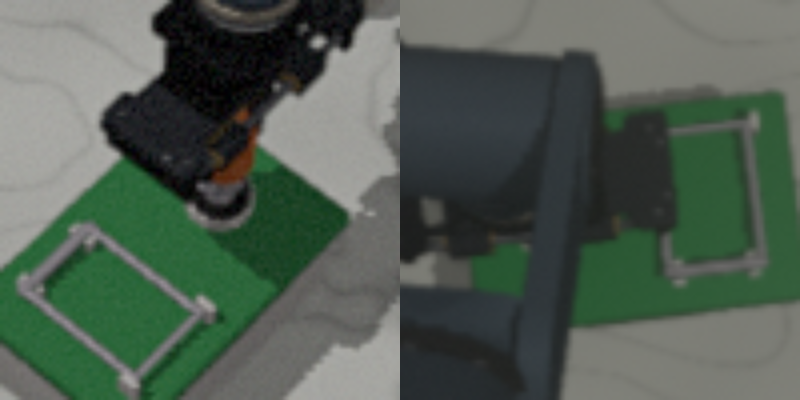

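The cap is held over the stud and the bail lies closed in both views. Aligning, then lowering slowly.

```bash
python3 -m jog '0.5 4 0 0 0 0 30;0 0 10 0 0 0 30;0 0 10 0 0 0 30;0 0 4 0 0 0 30;0 0 4 0 0 0 30;0 0 4 0 0 0 30;0 0 4 0 0 0 30;0 0 0 0 0 0 30' && python3 go.py .574 .0693 .151
```

```text
time_s: 16.02
position: [0.5739, 0.0702, 0.1692]
tcp_rot: [[-0.993, -0.117, -0.001], [-0.117, 0.993, 0.0], [0.001, 0.0, -1.0]]
force: [-0.3, -0.1, 0.2]
opening: 0.501
grasp_force: 30.0
16.02 p [0.5739 0.0702 0.1692] hdg 96.71 z [-0.001  0.    -1.   ] F [-0.3 -0.1  0.2] q [  -4.   32.   93.    0.   55. -101.] op 43.6 g 30.0
tool mm [-0.  -0.9 18.2]
```

No contact force so far, with the cap mouth over the post. Continuing into the balls.

```bash
python3 -m jog '0 -0.5 2 0 0 0 30;0 0 2 0 0 0 30;0 0 2 0 0 0 30;0 0 0 0 0 0 30' && python3 -m jog '0 0 2 0 0 0 30;0 0 2 0 0 0 30;0 0 0 0 0 0 30' | grep -E "pos|force" && python3 -m jog '0 0 2 0 0 0 30;0 0 2 0 0 0 30;0 0 0 0 0 0 30'| grep -E "pos|force"
```

```text
time_s: 16.52
position: [0.5743, 0.0695, 0.1648]
tcp_rot: [[-0.993, -0.117, 0.001], [-0.117, 0.993, -0.0], [-0.001, -0.0, -1.0]]
force: [-2.0, 0.0, 6.8]
opening: 0.502
grasp_force: 30.0
position: [0.5738, 0.0696, 0.1597]
force: [-0.3, -0.2, -0.1]
grasp_force: 30.0
position: [0.5743, 0.0697, 0.1553]
force: [0.1, -0.2, -2.0]
grasp_force: 30.0
```

```bash
for i in 1; do python3 -m jog '0 0 1 0 0 0 30;0 0 1 0 0 0 30;0 0 0 0 0 0 30;0 0 0 0 0 0 30' | grep -E "pos|force"; python3 -m jog '0 0 1 0 0 0 30;0 0 0 0 0 0 30' | grep -E "pos|force";  python3 -m jog '0 0 1 0 0 0 30;0 0 0 0 0 0 30' | grep -E "pos|force"; done
```

```text
position: [0.5743, 0.0697, 0.1539]
force: [-2.8, 0.5, 3.1]
grasp_force: 30.0
position: [0.5743, 0.0697, 0.1529]
force: [-1.7, -0.3, 5.3]
grasp_force: 30.0
position: [0.5744, 0.0697, 0.1521]
force: [-2.3, 0.3, 6.9]
grasp_force: 30.0
```

```bash
python3 -m jog '0 0 1 0 0 0 30;0 0 0 0 0 0 30' | grep -E "pos|force"; python3 -m jog '0 0 1 0 0 0 30;0 0 0 0 0 0 30' | grep -E "pos|force";  python3 -m jog '0 0 1 0 0 0 30;0 0 0 0 0 0 30' | grep -E "pos|force"
```

```text
position: [0.5743, 0.0697, 0.1514]
force: [-1.9, -0.9, 9.1]
grasp_force: 30.0
position: [0.5744, 0.0697, 0.1511]
force: [-3.2, -0.1, 13.0]
grasp_force: 30.0
position: [0.5743, 0.0697, 0.1511]
force: [-5.7, 0.5, 18.7]
grasp_force: 30.0
```

```bash
python3 -m jog '0 0 0 0 0 0 30;0 0 0 0 0 0 30;0 0 0 0 0 0 30;0 0 0 0 0 0 30;0 0 0 0 0 0 30;0 0 0 0 0 0 30;0 0 0 0 0 0 30;0 0 0 0 0 0 30' | grep -E "time|pos|force"
python3 - <<'E'
from h import *
for n in("scene","top"):
    c=snap(n,f"pics/{n}4.png")
    for k in("bail_bar","cap"): print(n,k,[(np.round(d["at"],4).tolist(),round(d["conf"],2)) for d in place_of(n,k)])
a=cv2.imread("pics/scene4.png");cv2.imwrite("pics/k4.png",cv2.resize(a[70:340,160:500],(760,600),interpolation=3))
E
```

```text
time_s: 20.02
position: [0.5744, 0.0697, 0.1511]
force: [-5.5, -0.6, 18.0]
grasp_force: 30.0
scene bail_bar [([0.5391, -0.0589, 0.1257], 0.74)]
scene cap [([0.4261, -0.4057, -0.0012], 0.86), ([0.5278, -0.2706, -0.0029], 0.64), ([0.5746, 0.0667, 0.118], 0.43)]
top bail_bar [([0.5372, -0.0587, 0.1251], 0.54)]
top cap [([0.4266, -0.4029, -0.0012], 0.54), ([0.5339, -0.2683, -0.0005], 0.46)]
```

View pics/k4.png

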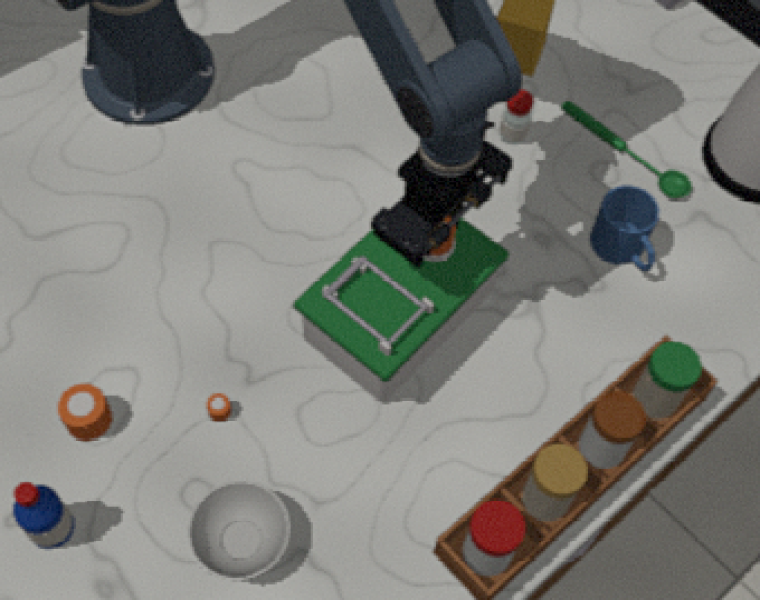

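The cap is pressed home and steady at 18 N, the bail lies in its catch, and the bystanders haven't moved. Handing in.

```bash
python3 -c "
from rig import *
print(hand_in())"
```

```text
the job is handed in; nothing more can be done
None
```

The job is handed in at about 20 s of the 58 s: the bail is closed in its catch, the middle-sized cap was pressed past the click until it stood firm on the collar and is still held down at about 18 N, and the other kitchen things were not moved.

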